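# Drip tray and turner at the drying rack

## Robot

A 6-joint arm with a two-finger parallel gripper is mounted at the origin on a cart in front of the work surface, level with it; the furniture and walls round the work are solid. World frame = base frame: x ahead of the robot, y to its left, z up, the work surface at z = 0. Lengths are in m, angles in rad, forces in N, time in s.
With the tool pointing down it reaches from about 0.35 to 0.775 m from the base axis. Payload 5.5 kg.
Tool frame: the origin (TCP) lies on the mounting face of the last link; the fingertips stand 173 mm ahead of it and the grasp point (between the pads) lies 155 mm ahead of it (ctrl.grasp_offset is the distance from the TCP to the grasp point, in m); z points along the fingers, y is the line along which they close (so a half turn about z gives the same grasp; the last joint's range is limited). The gripper opens to 85 mm and grips with 20 to 120 N. Pads are 22 mm wide; open, the fingers measure 114 mm over their backs; the gripper's body (76 mm by 85 mm) begins 54 mm behind the grasp point. The pads swing forward as they close: fully open they stand 13 mm farther back than shut.
Start: joints at [-1.323, 0.313, 0.046, 1.304, 0, 1.431], TCP at [0.217, -0.532, 0.405] pointing down, gripper open.
Joint ranges: [-2.76, 2.76], [-0.86, 1.69], [-1.03, 1.26], [-2.2, 2.34], [-1.47, 1.5], [-3.14, 3.14]. Speed limits (rad/s): [2.57, 2.57, 3.14, 3.14, 3.14, 3.14].

## Interface

Orientations are given as a rotation vector (axis times angle).
In Python, from station import ctrl, optics, workorder gives the robot as it stands.
- The arm moves only by the shell command python3 -m crank 'ROWS' [FORCE]. ROWS is JSON, a list of rows, each an object with "jaw": the finger opening in mm, from 0 to 85.4; "slide": the shift along the tool's x, y, z in mm, a list of three; "turn": the turn about the tool's z in degrees. In form: [{"jaw": jaw, "slide": [tx, ty, tz], "turn": turn}, ...]. A call has 1 to 12 rows; each row shifts and turns the commanded pose from where the row before left it, along the tool's axes as they then stand; what a row does not reach is not made up. A row lasts 1/10 s, in which the tool goes at most 50 mm and 8.59 degrees, less where a joint would pass 70% of its speed; a pose out of reach is approached as far as the arm can. A call is refused whole if a number of a shift passes 50 or a number of a turn 8.59, either way. A call with a gripper value outside its range is refused whole. The fingers move at their own pace and stop on an object; FORCE is the grip in N (left out, the last holds). Time passes only in rows, so rows that do not move let the fingers close. It gives the time, the measured TCP pose, the force, the opening and the grip force at its end, in the units of the state.
- ctrl.get_state(): the state, without advancing time (a new reading comes with each control period).
- optics.capture(name): name is "scene" or "side" or "wrist"; returns (picture, depth): 384x512x3 uint8, red, green, blue; 384x512 float32, m along the optical axis (not along the pixel's ray), 0 where there is no reading.
- optics.camera_params(name): a dict with "intrinsics" (3x3 intrinsics, pixels), "R" (3x3) and "t" (3): a world point X has camera coordinates R X + t. Camera axes: x right, y down, z forward; pixel columns grow to the right and rows downward; lengths in m; the calibration is good to about 2 mm. A picture is of the moment at which its call begins: read the wrist's pose just before it. camera_params takes no time and is no camera call; for the wrist camera it gives the pose at the moment of the call.
- workorder.finish_job(): hands the job in; it is judged then, once.
The state is a dict: "clock": time; "joints": joint angles; "dq": joint speeds; "effort": joint torques, N m; "tcp_pos": TCP position; "ee_rot": TCP orientation; "contact_force": force on the tool from outside, world axes, zero at the start; "wrist_torque": the same for the moment, N m; "opening": finger opening in m; "finger_force": force on a finger pad.
Only numpy, scipy, OpenCV 4.12 (cv2) and the standard library are available. Lean on these libraries where they do the work, as an engineer would, in place of code of your own. Each camera call takes 0.05 s, during which the arm holds its last target. There are 200 camera calls.

## Task

Get the drying rack ready: slide the aluminium drip tray along the table, without lifting it, until its long back edge lies squarely against the rack's low stop bar, with the tray centred between the two posts. Then take the slotted turner off its single stand and hang it upright by its hook on the rack's bar, in the gap between the skimmer and the scraper. Leave those two hanging where they are, do not drop the turner, and do not disturb the tub and the shaker standing nearby.

Things in the scene. Friction and masses are not known exactly. Their poses are not given: they have to be found in the camera images.
- tray: Shallow rectangular aluminium drip tray, loose, about 0.45 kg, 280 mm long (its y) x 120 mm deep (its x), 30 mm high, walls 4 mm, floor 3 mm thick. Origin: centre of its underside. It starts in front of the rack, left of its place and somewhat turned; in its place its x axis points as the rack's.
- rack: Fixed steel drying rack. Origin on the table below the middle of its flat hanging bar; x to its back, y along the bar to the left. Two 12 mm posts, 170 mm high, stand behind at x = 60, y = -180 and 180 mm, with arms forward to the bar's ends and feet (x 15 to 90 mm, 40 mm wide, 6 high). A low stop bar (20 mm high, front face at x = 20 mm) joins the posts on the table. Open in front.
- tray_place (a point): The tray's place: where the centre of its underside is when it is home; on the table, 40 mm in front of the rack's origin, half-way between the posts. Axes as the rack's.
- rack_bar (a point): Middle of the top edge of the rack's hanging bar, 170 mm above the table. The bar is 10 mm thick (x), 30 mm high, 360 mm long (y). Axes as the rack's.
- stand: Fixed single-place steel stand, on which the turner hangs at the start, facing the same way. Origin on the table below its short bar; x to its back. Bar 10 mm thick, 30 high, 66 wide, top 170 mm above the table; side arms at its ends run back to a backplate at x = 55 mm; base plate 85 mm wide, 6 high, x -40 to 70 mm.
- turner_grip (a point): Centre of the black grip (18 x 18 mm, 64 mm high) of the slotted turner, loose, 0.14 kg, hanging upright; z up, x to its back. Hung, this point is 48 mm above the bar's top, 3 mm behind the bar's middle (up to 3 mm play). Blade 70 mm wide, 3 thick, 12.5 mm in front of this point, its lower edge 160 mm below. To unhook: lift 40 mm or more, then draw to the front (-x).
- turner_hook (a point): Turner's hook, inside, under its top: 48 mm below and 3 mm in front of the grip's centre; it comes to rest on a bar's top, middle on middle. Opening 16 mm (x) for the 10 mm bar, 14 mm wide (y); its lip hangs behind the bar, 33 mm down, the end flared backwards. The handle passes in front of the bar. Same axes.
- skimmer: Round skimmer (flat perforated disc, 74 mm across), loose on the rack's bar, right-hand neighbour (-y) of the gap. Origin on the bar's top under its hook. Hook and grip like the turner's; disc in the plane of the turner's blade, down to 117 mm below the bar's top. It and the scraper hang 180 mm apart.
- scraper: Scraper with a plain rectangular blade 64 mm wide, loose on the rack's bar, left-hand neighbour (+y) of the gap. Origin on the bar's top under its hook. Hook and grip like the turner's; blade down to 116 mm below the bar's top.
- deli_tub1: Small tub with a white lid, 68 mm across, 56 mm high, loose bystander near the front, between tray and stand. Origin: centre of its underside.
- chilli_shaker: Glass shaker with a steel cap, 46 mm across, 86 mm high, loose bystander to the left of the rack. Origin: centre of its underside.
Things that resemble listed ones, but are neither listed nor needed, are in the scene too. What is shaped like the part that bears turner_grip but blue is not meant.

How it is judged:
On the way, in this order (a step that is already met when the one before it is completed fails the run):
1. the tray lies against the stop bar, centred (x of tray in the frame of rack between -0.05 and -0.03 m and y of tray in the frame of rack between -0.027 and 0.027 m and angle between the x axis of tray and the x axis of rack, either way round below 0.1 rad and height (world z) of tray below 0.006 m), for 0.2 s.
2. the turner hangs in the gap (x of turner_grip in the frame of rack between -0.012 and 0.018 m and z of turner_grip in the frame of rack between 0.21 and 0.226 m and y of turner_grip in the frame of skimmer above 0.06 m and y of turner_grip in the frame of scraper below -0.06 m and angle between the x axis of turner_grip and the x axis of rack, either way round below 0.3 rad and angle between turner_grip's own z axis and vertical below 0.3 rad), for 0.2 s.
At the end, for the whole second after the job is handed in: Tray against the stop bar (within 10 mm front to back, 27 mm sideways, 0.1 rad); turner hung on the rack's bar between skimmer and scraper, within 0.3 rad of upright and square, grip centre 40 to 56 mm above the bar's top; neighbours moved under 25 mm, tub and shaker under 30 mm (all of step 1 and all of step 2 and distance of each of skimmer, scraper from where it was at the start of the episode below 0.025 m and distance of each of deli_tub1, chilli_shaker from where it was at the start of the episode below 0.03 m); the robot touches nothing.
It fails at once if the tray is lifted off the table (height (world z) of tray above 0.02 m).
It fails at once if the turner is dropped (height (world z) of turner_grip below 0.15 m).
It fails at once if the skimmer or the scraper is dislodged (distance of any of skimmer, scraper from where it was at the start of the episode above 0.025 m).
It fails at once if the tub or the shaker is disturbed (distance of any of deli_tub1, chilli_shaker from where it was at the start of the episode above 0.03 m).
It also fails if it takes over 70 s, if anything falls off the work surface, if the arm or the gripper's body presses on something with over 40 N, if the wrist force passes 120 N, or if a joint passes its speed limit or range.

## Working session

There is one attempt and no reset: what is moved stays moved. The work goes in short steps, Python scripts to look and compute and a shell command to move; the robot and the scene stay as the last step left them, time stands still between calls to the robot, and variables do not carry over. Pictures are saved under pics/ and viewed, at most 10 in all, crops included, and the job is handed in when it is done.

```bash
ls; mkdir -p pics
cat > h.py <<'E'
import numpy as np, cv2
from scipy.spatial.transform import Rotation as Rn
from station import ctrl, optics, workorder
def cap(name, save=None):
    P=optics.camera_params(name); im,d=optics.capture(name)
    if save: cv2.imwrite('pics/'+save,im[:,:,::-1])
    K,R,t=[np.array(P[k]) for k in('intrinsics','R','t')]
    v,u=np.indices(d.shape)
    c=np.stack([(u-K[0,2])/K[0,0]*d,(v-K[1,2])/K[1,1]*d,d],-1)
    W=(c-t)@R
    W[d==0]=np.nan
    return im,d,W
def proj(name,X):
    P=optics.camera_params(name);K,R,t=[np.array(P[k]) for k in('intrinsics','R','t')]
    c=np.atleast_2d(X)@R.T+t; p=c@K.T; return p[:,:2]/p[:,2:]
E
python3 - <<'E'
from h import *
s=ctrl.get_state(); print({k:np.round(v,3).tolist() for k,v in s.items()}, ctrl.grasp_offset)
a=cap('scene');b=cap('side')
np.savez('v0.npz',si=a[0],sW=a[2],di=b[0],dW=b[2])
cv2.imwrite('pics/scene0.png',cv2.resize(a[0][:,:,::-1],(800,600)));cv2.imwrite('pics/side0.png',cv2.resize(b[0][:,:,::-1],(800,600)))
for n in('scene','side'):
    P=optics.camera_params(n);print(n,-np.array(P['R']).T@P['t'])
E
```

```text
pics
{'clock': 0.0, 'joints': [-1.323, 0.314, 0.045, 1.304, 0.0, 1.431], 'dq': [-0.002, -0.003, -0.001, -0.0, -0.001, 0.002], 'effort': [0.0, -48.063, 29.853, 0.019, -0.0, -0.0], 'tcp_pos': [0.217, -0.532, 0.404], 'ee_rot': [-3.081, -0.605, 0.0], 'contact_force': [0.379, -0.263, 0.956], 'wrist_torque': [-0.038, 0.021, 0.029], 'finger_force': 0.0, 'opening': 0.085} 0.1547
scene [-0.29429654  0.54892031  0.81289343]
side [0.47411178 1.23006139 0.6472957 ]
```

View pics/scene0.png

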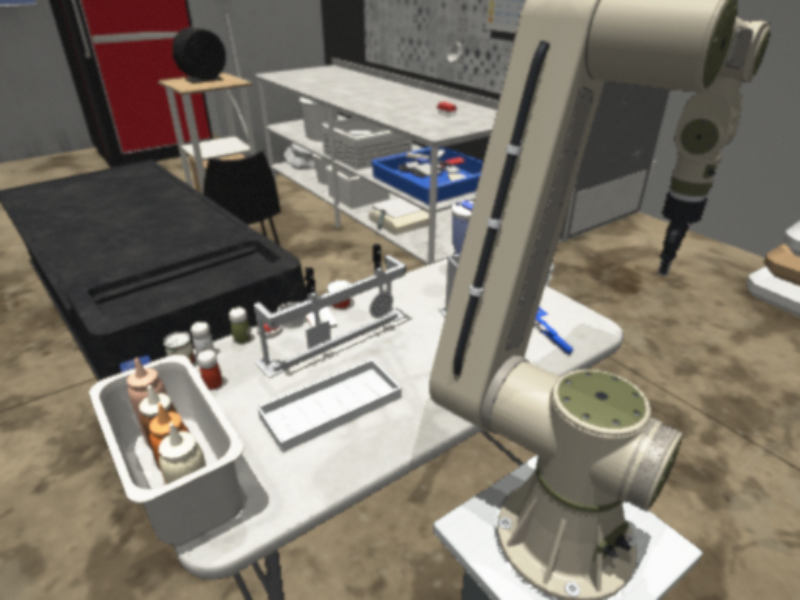

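View pics/side0.png

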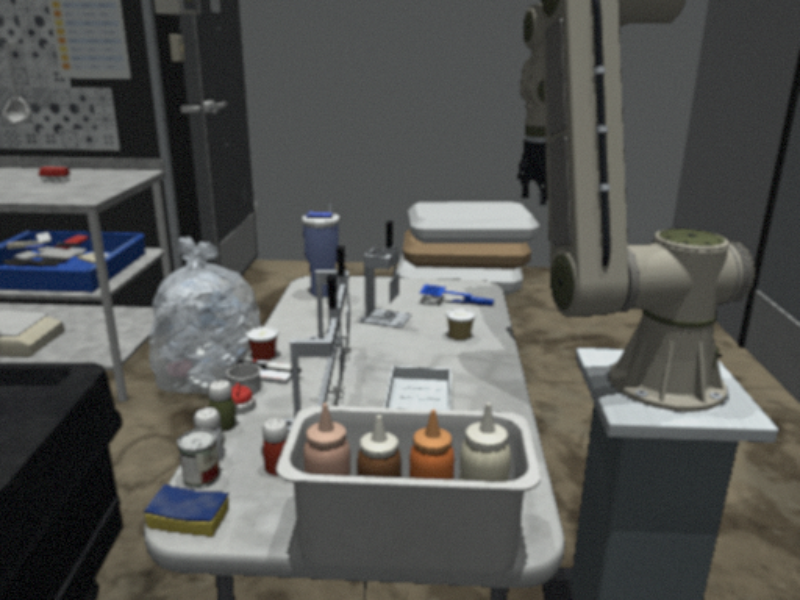

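The scene view shows the tray at about (330,403), the rack from (265,330) to (400,270), the scraper at (315,300) and the skimmer at (380,285). The side view shows the stand at (385,290) with the black turner grip at (389,235), the tub at (460,323) and the blue decoy lying at (455,295).

```bash
cat > m.py <<'E'
from h import *
z=np.load('v0.npz')
A=z['sW'].reshape(-1,3);B=z['dW'].reshape(-1,3)
for n,W in(('scene',A),('side',B)):
    W=W[np.isfinite(W).all(1)]
    m=(W[:,0]>.3)&(W[:,0]<.9)&(abs(W[:,1])<.7)
    W=W[m]; print(n,'table z',np.median(W[abs(W[:,2])<.015,2]))
    # top-down map 2mm/pixel, x up, y left
    H=np.zeros((400,700),np.float32)-.01
    i=((.95-W[:,0])/.002).astype(int);j=((.7-W[:,1])/.002).astype(int)
    k=(W[:,2]<.3)&(i>=0)&(i<400)&(j>=0)&(j<700)
    np.maximum.at(H,(i[k],j[k]),W[k,2])
    np.save(n+'_H.npy',H)
    cv2.imwrite(f'pics/{n}_top.png',cv2.applyColorMap(np.clip((cv2.dilate(H,np.ones((2,2)))+.01)/.25*255,0,255).astype(np.uint8),cv2.COLORMAP_JET))
S=np.vstack([cv2.imread('pics/scene_top.png')[60:360],cv2.imread('pics/side_top.png')[60:360]])
cv2.imwrite('pics/tops.png',S)
E
python3 m.py
```

```text
scene table z 0.0007965077771800566
side table z 0.0007303478474552571
```

View pics/tops.png

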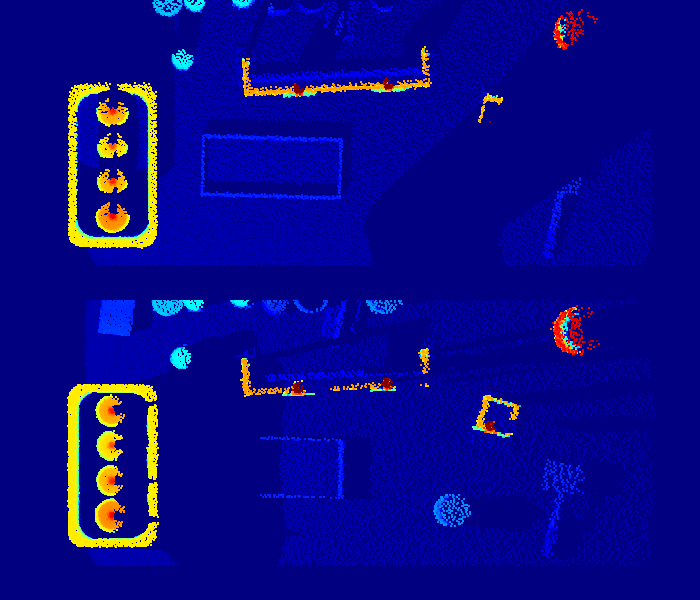

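The top-down maps show the rack bar from (245,94) to (430,84), the tray at about (272,166), the stand at (495,415) in the lower half with the turner at (490,427), and the tub at (452,510). I'll fit these numerically next.

```bash
cat > fit.py <<'E'
from h import *
z=np.load('v0.npz')
A=z['sW'].reshape(-1,3);B=z['dW'].reshape(-1,3)
A=A[np.isfinite(A).all(1)];B=B[np.isfinite(B).all(1)]
def box(W,x0,x1,y0,y1,z0,z1): return W[(W[:,0]>x0)&(W[:,0]<x1)&(W[:,1]>y0)&(W[:,1]<y1)&(W[:,2]>z0)&(W[:,2]<z1)]
for n,W in(('scene',A),('side',B)):
    p=box(W,.62,.69,-.2,.22,.13,.168)
    l=cv2.fitLine(p[:,:2].astype(np.float32),cv2.DIST_HUBER,0,.001,.001).ravel()
    th=np.arctan2(-l[0],l[1]) if l[1]>0 else np.arctan2(l[0],-l[1])
    ex=np.array([np.cos(th),np.sin(th)]);ey=np.array([-ex[1],ex[0]])
    q=box(W,.6,.78,-.25,.25,.155,.18)[:,:2]
    qq=q@np.c_[ex,ey]; m=abs(qq[:,0]-np.median(qq[:,0]))<.02
    print(n,'rack th',th,'y-range',np.percentile(qq[m,1],[.5,99.5]),'bar x',np.percentile(qq[m,0],[2,20,50,80,98]))
    s=box(W,.62,.78,-.25,.25,.017,.024)[:,:2]@np.c_[ex,ey]; print(' stopbar x',np.percentile(s[:,0],[3,50,97]) if len(s) else None)
    t=box(W,.52,.69,-.02,.32,.024,.034)
    r=cv2.minAreaRect(t[:,:2].astype(np.float32));print(' tray',len(t),r)
    for nm,b in(('scr',(.62,.7,.08,.14)),('ski',(.62,.7,-.1,-.05)),('tur',(.56,.68,-.32,-.22))):
        g=box(W,*b,.19,.26)
        if len(g)>5: print(' ',nm,len(g),g.mean(0),g.min(0),g.max(0))
    p=box(W,.56,.7,-.36,-.22,.16,.175); 
    if len(p): print(' stand',len(p),cv2.minAreaRect(p[:,:2].astype(np.float32)))
    for nm,b in(('tub',(.5,.6,-.26,-.14,.045,.07)),('shaker',(.68,.76,.3,.37,.06,.1))):
        g=box(W,*b)
        if len(g)>5: print(' ',nm,len(g),(g.min(0)+g.max(0))/2,g.max(0))
E
python3 fit.py
```

```text
scene rack th 0.044626076 y-range [-0.186905    0.18255855] bar x [0.64663226 0.65135439 0.6535398  0.657041   0.66593534]
 stopbar x [0.67557556 0.68200088 0.71394172]
 tray 183 ((0.6040633916854858, 0.15200850367546082), (0.2864753007888794, 0.16082759201526642), 89.38931274414062)
  scr 102 [0.65061341 0.10462221 0.22192523] [0.64067505 0.09406184 0.19007926] [0.66250328 0.1118384  0.25215033]
  ski 92 [ 0.66064051 -0.07400459  0.2223567 ] [ 0.65267563 -0.08493843  0.1903568 ] [ 0.67321451 -0.0674863   0.25200379]
 stand 35 ((0.6179912090301514, -0.27163276076316833), (0.026936236768960953, 0.0609208345413208), 44.76089096069336)
  shaker 122 [0.7124688  0.33613162 0.0749046 ] [0.73081615 0.35583554 0.08960845]
side rack th -0.018943265 y-range [-0.13877375  0.22758439] bar x [0.64042659 0.64539289 0.65372705 0.66394628 0.67777173]
 stopbar x [0.66877607 0.68001945 0.76865243]
 tray 68 ((0.5521358847618103, 0.09466397762298584), (0.16680936515331268, 0.030666019767522812), 77.55814361572266)
  scr 141 [0.65458842 0.10769527 0.22211796] [0.64317771 0.09280096 0.19040209] [0.66488691 0.11530046 0.25162491]
  ski 110 [ 0.66365861 -0.07249269  0.22187989] [ 0.65175392 -0.08404756  0.19032484] [ 0.67381799 -0.06283321  0.25137936]
  tur 86 [ 0.57871248 -0.27809296  0.22143247] [ 0.56749041 -0.28902443  0.19070139] [ 0.58692334 -0.26747329  0.25118698]
 stand 121 ((0.5971598029136658, -0.29413121938705444), (0.07358691841363907, 0.07141949981451035), 72.24593353271484)
  shaker 228 [0.71454812 0.33961368 0.07411387] [0.73439746 0.35825471 0.08795628]
```

```bash
cat >> fit.py <<'E'
print('-----')
def line(p):
    l=cv2.fitLine(p[:,:2].astype(np.float32),cv2.DIST_HUBER,0,.0005,.0005).ravel(); return l
p=box(A,.63,.68,-.15,.2,.166,.176); p=p[abs(p[:,0]-(.653-.056*(p[:,1]-.02)))<.012]
l=line(p); th=np.arctan2(-l[0]*np.sign(l[1]),abs(l[1])); print('bar top n',len(p),'th',th,'x at y=0.02',l[2]+(0.02-l[3])*l[0]/l[1])
ex=np.array([np.cos(th),np.sin(th)]);ey=np.array([-ex[1],ex[0]]);Q=np.c_[ex,ey]
print('bar x hist',np.percentile(p[:,:2]@Q[:,0],[5,25,50,75,95]))
for n,W in(('sc',A),('sd',B)):
    for sgn in(1,-1):
        # post/arm: z .15-.175, behind bar
        q=box(W,.6,.8,-.25,.3,.14,.176);qq=q[:,:2]@Q; c=l[2:4]@Q
        k=qq[(qq[:,0]>c[0]+.02)&(qq[:,0]<c[0]+.08)&(sgn*(qq[:,1]-c[1])>.08)]
        if len(k):print(n,'arm',sgn,len(k),'y',np.percentile(k[:,1],[3,50,97]),'xmax',k[:,0].max()-c[0])
t=box(A,.53,.655,-.02,.31,.0255,.036)
e=t[:,:2]@Q; m=t[t[:,0]<.648]
r=cv2.minAreaRect(m[:,:2].astype(np.float32));print('tray',len(m),r)
# rim model fit
from scipy.optimize import least_squares
def rim(W,x0):
    def f(v):
        c,s=np.cos(v[2]),np.sin(v[2]);d=W[:,:2]-v[:2];a=np.abs(np.c_[d[:,0]*c+d[:,1]*s,-d[:,0]*s+d[:,1]*c])-[.058,.138]
        return np.where((a<0).all(1),a.max(1),np.hypot(*np.maximum(a,0).T))
    o=least_squares(f,x0,loss='soft_l1',f_scale=.002);return o.x,np.sqrt(np.mean(o.fun**2))
print('tray fit',rim(m,[.617,.157,.02]))
b=box(B,.53,.655,-.02,.31,.0255,.036);print('both',rim(np.vstack([m,b[b[:,0]<.648]]),[.617,.157,.02]))
# stand top (side): bar + arms
p=box(B,.55,.7,-.36,-.22,.160,.176);print('stand pts',len(p));
r=cv2.minAreaRect(p[:,:2].astype(np.float32));print(cv2.boxPoints(r).round(4).tolist())
H=np.round(p[np.argsort(p[:,1])][::4,:2],3);print(H.tolist())
bl=box(B,.53,.62,-.36,-.22,.075,.13);print('blade',len(bl),line(bl),bl.min(0),bl.max(0))
g=box(B,.5,.6,-.26,-.14,.035,.07);print('tub',len(g),g.min(0),g.max(0))
E
python3 fit.py | sed -n '/-----/,$p'
```

```text
-----
bar top n 239 th 0.051551778 x at y=0.02 0.65442675
bar x hist [0.64833306 0.65237104 0.65478993 0.65819602 0.66269685]
sc arm 1 64 y [0.16835338 0.17670182 0.17863102] xmax 0.06827969211269092
sc arm -1 56 y [-0.19141969 -0.18325816 -0.17994072] xmax 0.07308566331502142
sd arm 1 203 y [0.17032443 0.17628036 0.17989177] xmax 0.06727131885020599
sd arm -1 81 y [-0.19228377 -0.18478185 -0.17838177] xmax 0.068153887703027
tray 146 ((0.5475481152534485, 0.15641365945339203), (0.27870434522628784, 0.023579850792884827), 88.6729736328125)
tray fit (array([ 0.61263519,  0.15495414, -0.02627049]), np.float64(0.004197203543000583))
both (array([ 0.61244215,  0.15417063, -0.03144651]), np.float64(0.004542259010203382))
stand pts 121
[[0.5519000291824341, -0.3183000087738037], [0.6198999881744385, -0.3400999903678894], [0.6424000263214111, -0.27000001072883606], [0.574400007724762, -0.24819999933242798]]
[[0.613, -0.336], [0.602, -0.333], [0.609, -0.33], [0.605, -0.33], [0.609, -0.327], [0.601, -0.325], [0.605, -0.321], [0.619, -0.318], [0.626, -0.31], [0.629, -0.302], [0.565, -0.29], [0.635, -0.284], [0.572, -0.281], [0.634, -0.278], [0.575, -0.278], [0.638, -0.277], [0.638, -0.276], [0.623, -0.273], [0.626, -0.271], [0.567, -0.27], [0.619, -0.269], [0.615, -0.267], [0.6, -0.266], [0.607, -0.265], [0.6, -0.264], [0.596, -0.263], [0.578, -0.262], [0.607, -0.26], [0.581, -0.259], [0.588, -0.257], [0.581, -0.253]]
blade 83 [ 0.25376773  0.9672652   0.5675781  -0.27784023] [ 0.55802985 -0.31727252  0.07540797] [ 0.61980365 -0.24433877  0.12899652]
tub 5 [ 0.57319101 -0.25897081  0.06205937] [ 0.57660775 -0.2456889   0.06959783]
```

```bash
cat >> fit.py <<'E'
print('=====')
t=box(A,.42,.59,-.02,.31,.024,.036);b=box(B,.42,.59,-.02,.31,.024,.036)
for n,m in(('A',t),('B',b),('AB',np.vstack([t,b]))):print('tray',n,len(m),rim(m,[.5,.157,.02]))
g=box(B,.36,.46,-.26,-.15,.05,.07);print('tub',len(g),(g.min(0)+g.max(0))/2,g.min(0),g.max(0))
# stand pose from top outline: sides arms lines
p=box(B,.55,.66,-.36,-.22,.160,.176)
def sm(v):  # bar + arms + backplate as rectangle, x -5..57, y +-31.5 centre lines
    c,s=np.cos(v[2]),np.sin(v[2]);d=p[:,:2]-v[:2];a=np.abs(np.c_[d[:,0]*c+d[:,1]*s-.026,-d[:,0]*s+d[:,1]*c])-[.028,.031]
    return np.where((a<0).all(1),a.max(1),np.hypot(*np.maximum(a,0).T))
o=least_squares(sm,[.575,-.28,-.29],loss='soft_l1',f_scale=.002);print('stand',o.x,np.sqrt(np.mean(o.fun**2)))
bp=box(B,.5,.68,-.38,-.2,.003,.010);print('base',len(bp),cv2.minAreaRect(bp[:,:2].astype(np.float32)))
for n,W in(('A',A),('B',B)):
  for nm,bb in(('scr',(.62,.7,.05,.15)),('ski',(.62,.7,-.12,-.04))):
    g=box(W,*bb,.075,.13)
    if len(g)>5:print(nm,n,len(g),line(g),(g.min(0)+g.max(0))/2,g.min(0),g.max(0))
E
python3 fit.py | sed -n '/=====/,$p'
```

```text
=====
tray A 421 (array([ 0.49686509,  0.15785969, -0.02800298]), np.float64(0.0017016457466764883))
tray B 170 (array([ 0.49660887,  0.15760774, -0.02431938]), np.float64(0.0018416917111246842))
tray AB 591 (array([ 0.49684775,  0.1577562 , -0.02774143]), np.float64(0.001747569082004061))
tub 132 [ 0.4100012  -0.20324324  0.05458794] [ 0.37938633 -0.23872653  0.05030136] [ 0.44061606 -0.16775996  0.05887451]
stand [ 0.57425294 -0.28744419 -0.28874433] 0.003753314998611395
base 282 ((0.5838992595672607, -0.29264092445373535), (0.1730426847934723, 0.16407005488872528), 88.77569580078125)
scr A 154 [ 0.05186169 -0.9986543   0.64345396  0.09517068] [0.6429315  0.10128864 0.1020751 ] [0.6372743  0.06950086 0.07530934] [0.64858871 0.13307642 0.12884085]
ski A 161 [ 0.04364149 -0.9990473   0.65227455 -0.07703677] [ 0.65172578 -0.07902304  0.10228971] [ 0.64662332 -0.11544474  0.07520889] [ 0.65682825 -0.04260133  0.12937053]
scr B 48 [ 0.02421877 -0.9997067   0.6419309   0.10947595] [0.64248307 0.10420865 0.10244726] [0.64062515 0.07366373 0.07541401] [0.644341   0.13475356 0.12948051]
ski B 33 [ 0.03279701 -0.999462    0.65072787 -0.0618001 ] [ 0.65108867 -0.06424249  0.10142098] [ 0.64945802 -0.08846878  0.07515404] [ 0.65271933 -0.0400162   0.12768792]
```

Checked against the given sizes, the fits hold:

| Item | x, y (m) | Angle (rad) | Check |
|---|---|---|---|
| Tray | 0.497, 0.158 | -0.028 | fit residual 1.7 mm |
| Rack | 0.654, 0.031 | 0.0515 | hanging pair 179 mm apart (180 given) |
| Stand | 0.574, -0.287 | -0.289 | fit residual 3.8 mm |

First I turn the tool so its closing line runs along the tray's x.

```bash
cat > go.py <<'E'
import sys
from h import *
# usage: go.py gx gy gz theta(deg of closing line, world azimuth of tool y) : grasp point target -> remaining move
def rem(g,az):
    s=ctrl.get_state();R=Rn.from_rotvec(s['ee_rot']).as_matrix();gp=np.array(s['tcp_pos'])+R[:,2]*ctrl.grasp_offset
    a=np.degrees(np.arctan2(R[1,1],R[0,1]))
    print('t %.2f'%s['clock'],'grasp',gp.round(4),'tooly az %.2f'%a,'tilt %.2f'%np.degrees(np.arccos(-R[2,2])),'F',np.round(s['contact_force'],1),'open %.4f ff %.1f'%(s['opening'],s['finger_force']))
    print('slide mm (after-turn axes):',end=' ')
    f=np.radians(az);x=np.array([-np.sin(f),np.cos(f),0]);y=np.array([np.cos(f),np.sin(f),0]);d=(np.array(g)-gp)*1e3
    print(np.round([d@x,d@y,-d[2]],1),'turn %.2f'%-((az-a+180)%360-180), 'joints',np.round(s['joints'],2))
v=[float(x) for x in sys.argv[1:5]];rem(v[:3],v[3])
E
python3 -m crank '[{"jaw":40,"slide":[0,0,0],"turn":-8.25},{"jaw":40,"slide":[0,0,0],"turn":-8.25},{"jaw":40,"slide":[0,0,0],"turn":-8.25},{"jaw":40,"slide":[0,0,0],"turn":-8.25},{"jaw":40,"slide":[0,0,0],"turn":-8.25},{"jaw":40,"slide":[0,0,0],"turn":-8.25},{"jaw":40,"slide":[0,0,0],"turn":-8.25},{"jaw":40,"slide":[0,0,0],"turn":-8.25},{"jaw":40,"slide":[0,0,0],"turn":0}]' 40; python3 go.py .4388 .1593 .08 -1.6
```

```text
clock: 1.0
tcp_pos: [0.2174, -0.5322, 0.4042]
ee_rot: [-2.255, -2.186, -0.001]
contact_force: [0.2, 0.9, 0.6]
opening: 0.0399
finger_force: 0.0
t 1.00 grasp [ 0.2174 -0.532   0.2495] tooly az -1.76 tilt 0.06 F [0.2 0.9 0.6] open 0.0399 ff 0.0
slide mm (after-turn axes): [697.3 202.  169.5] turn -0.16 joints [-1.32  0.31  0.05  1.3  -0.    0.28]
```

```bash
python3 -m crank '[{"jaw":40,"slide":[40,11.5,0],"turn":0},{"jaw":40,"slide":[40,11.5,0],"turn":0},{"jaw":40,"slide":[40,11.5,0],"turn":0},{"jaw":40,"slide":[40,11.5,0],"turn":0},{"jaw":40,"slide":[40,11.5,0],"turn":0},{"jaw":40,"slide":[40,11.5,0],"turn":0},{"jaw":40,"slide":[40,11.5,0],"turn":0},{"jaw":40,"slide":[40,11.5,0],"turn":0},{"jaw":40,"slide":[40,11.5,0],"turn":0},{"jaw":40,"slide":[40,11.5,0],"turn":0},{"jaw":40,"slide":[40,11.5,0],"turn":0},{"jaw":40,"slide":[40,11.5,0],"turn":0}]'; python3 -m crank '[{"jaw":40,"slide":[36,10,28],"turn":0},{"jaw":40,"slide":[36,10,28],"turn":0},{"jaw":40,"slide":[36,10,28],"turn":0},{"jaw":40,"slide":[36,10,28],"turn":0},{"jaw":40,"slide":[36,10,28],"turn":0},{"jaw":40,"slide":[36,10,28],"turn":0},{"jaw":40,"slide":[0,0,0],"turn":0},{"jaw":40,"slide":[0,0,0],"turn":0}]';python3 go.py .4388 .1593 .028 -1.6
python3 - <<'E'
from h import *
im,d,W=cap('wrist'); cv2.imwrite('pics/w1.png',im[:,:,::-1]); np.save('w1.npy',W)
E
```

```text
clock: 2.2
tcp_pos: [0.3703, -0.0552, 0.4048]
ee_rot: [2.26, 2.181, 0.0]
contact_force: [1.2, 0.2, 0.5]
opening: 0.04
finger_force: 0.0
clock: 3.0
tcp_pos: [0.4364, 0.1578, 0.2356]
ee_rot: [-2.255, -2.185, 0.004]
contact_force: [-0.3, -0.2, 0.2]
opening: 0.0399
finger_force: 0.0
t 3.00 grasp [0.4359 0.1576 0.0809] tooly az -1.81 tilt 0.17 F [-0.3 -0.2  0.2] open 0.0399 ff 0.0
slide mm (after-turn axes): [ 1.7  2.8 52.9] turn -0.21 joints [ 0.17  0.23 -0.51  0.83 -0.    1.78]
```

View pics/w1.png

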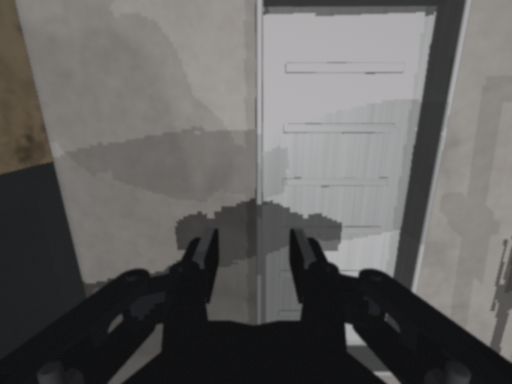

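The wrist view shows the tray's front wall at column 262, running between the fingers (215 and 295). I descend and pinch the wall.

```bash
python3 -m crank '[{"jaw":40,"slide":[1.7,2.8,20],"turn":-0.2},{"jaw":40,"slide":[0,0,20],"turn":0},{"jaw":40,"slide":[0,0,11],"turn":0},{"jaw":40,"slide":[0,0,0],"turn":0},{"jaw":0,"slide":[0,0,0],"turn":0},{"jaw":0,"slide":[0,0,0],"turn":0},{"jaw":0,"slide":[0,0,0],"turn":0},{"jaw":0,"slide":[0,0,0],"turn":0},{"jaw":0,"slide":[0,0,0],"turn":0}]' 30;python3 go.py .4388 .1593 .028 -1.6
```

```text
clock: 3.95
tcp_pos: [0.4403, 0.1588, 0.1867]
ee_rot: [2.251, 2.189, 0.002]
contact_force: [-0.8, -1.1, 6.8]
opening: 0.0032
finger_force: 31.6
t 3.95 grasp [0.4405 0.1587 0.032 ] tooly az -1.59 tilt 0.10 F [-0.8 -1.1  6.8] open 0.0032 ff 31.6
slide mm (after-turn axes): [ 0.5 -1.7  4. ] turn 0.01 joints [ 0.17  0.3  -0.56  0.71 -0.    1.77]
```

```bash
python3 -m crank '[{"jaw":0,"slide":[0,0,-1.5],"turn":0},{"jaw":0,"slide":[-6,0,0],"turn":-1},{"jaw":0,"slide":[-12,0,0],"turn":-1},{"jaw":0,"slide":[-12,0,0],"turn":-1},{"jaw":0,"slide":[-12,0,0],"turn":-1},{"jaw":0,"slide":[-12,0,0],"turn":-0.5},{"jaw":0,"slide":[-12,6,0],"turn":0},{"jaw":0,"slide":[-12,6,0],"turn":0},{"jaw":0,"slide":[-12,6,0],"turn":0},{"jaw":0,"slide":[0,0,0],"turn":0}]' 60;python3 go.py .5565 .0256 .031 2.95
```

```text
clock: 4.95
tcp_pos: [0.4618, 0.0683, 0.1873]
ee_rot: [2.166, 2.273, 0.001]
contact_force: [1.1, -0.4, -1.9]
opening: 0.0025
finger_force: 59.3
t 4.95 grasp [0.4621 0.0681 0.0326] tooly az 2.77 tilt 0.11 F [ 1.1 -0.4 -1.9] open 0.0025 ff 59.3
slide mm (after-turn axes): [-47.3  92.1   1.6] turn -0.18 joints [-0.03  0.3  -0.57  0.71 -0.    1.5 ]
```

```bash
python3 -m crank '[{"jaw":0,"slide":[-10,6,1],"turn":-0.2},{"jaw":0,"slide":[-12,8,0],"turn":0},{"jaw":0,"slide":[-12,8,0],"turn":0},{"jaw":0,"slide":[-10,10,0],"turn":0},{"jaw":0,"slide":[-3,12,0],"turn":0},{"jaw":0,"slide":[0,12,0],"turn":0},{"jaw":0,"slide":[0,12,0],"turn":0},{"jaw":0,"slide":[0,10,0],"turn":0},{"jaw":0,"slide":[0,5,0],"turn":0},{"jaw":0,"slide":[0,0,0],"turn":0}]';python3 go.py .5565 .0256 .031 2.95
cat > tray.py <<'E'
from h import *
from scipy.optimize import least_squares
A=np.concatenate([cap(n)[2].reshape(-1,3) for n in('scene','side')])
A=A[np.isfinite(A).all(1)]
T=(A[:,2]>.025)&(A[:,2]<.034)&(A[:,0]>.5)&(A[:,0]<.69)&(A[:,1]>-.16)&(A[:,1]<.22)
p=A[T]
def f(v):
    c,s=np.cos(v[2]),np.sin(v[2]);d=p[:,:2]-v[:2];a=np.abs(np.c_[d[:,0]*c+d[:,1]*s,-d[:,0]*s+d[:,1]*c])-[.058,.138]
    return np.where((a<0).all(1),a.max(1),np.hypot(*np.maximum(a,0).T))
o=least_squares(f,[.61,.03,.05],loss='soft_l1',f_scale=.002);v=o.x
th=.0515;d=v[:2]-[.6543,.0307]
print(len(p),'tray',v.round(4),'in rack',np.round([d[0]*np.cos(th)+d[1]*np.sin(th),-d[0]*np.sin(th)+d[1]*np.cos(th),v[2]-th],4),'med',np.median(abs(o.fun)))
E
python3 tray.py
```

```text
clock: 5.95
tcp_pos: [0.5448, 0.0274, 0.1869]
ee_rot: [-2.159, -2.28, 0.004]
contact_force: [-6.6, 0.2, 9.9]
opening: 0.0025
finger_force: 61.1
t 5.95 grasp [0.5444 0.0274 0.0322] tooly az 3.14 tilt 0.17 F [-6.6  0.2  9.9] open 0.0025 ff 61.1
slide mm (after-turn axes): [-2.4 12.   1.2] turn 0.19 joints [-0.1   0.42 -0.37  0.78 -0.    1.42]
428 tray [0.6016 0.0312 0.0544] in rack [-0.0527  0.0032  0.0029] med 0.0013664666046474573
```

```bash
python3 -m crank '[{"jaw":0,"slide":[-1,4,-0.5],"turn":0},{"jaw":0,"slide":[-1,4,0],"turn":0},{"jaw":0,"slide":[-0.5,2,0],"turn":0},{"jaw":0,"slide":[0,0,0],"turn":0}]';python3 go.py .5565 .0256 .031 2.95; python3 -m crank '[{"jaw":0,"slide":[0,1.5,0],"turn":0},{"jaw":0,"slide":[0,1.5,0],"turn":0},{"jaw":0,"slide":[0,0,0],"turn":0}]';python3 go.py .5565 .0256 .031 2.95;python3 tray.py
```

```text
clock: 6.45
tcp_pos: [0.5553, 0.0255, 0.1869]
ee_rot: [-2.159, -2.281, 0.002]
contact_force: [-5.4, 0.5, 6.2]
opening: 0.0023
finger_force: 60.6
t 6.45 grasp [0.5551 0.0256 0.0322] tooly az 3.15 tilt 0.10 F [-5.4  0.5  6.2] open 0.0023 ff 60.6
slide mm (after-turn axes): [-0.1  1.4  1.2] turn 0.20 joints [-0.1   0.44 -0.34  0.79  0.    1.42]
clock: 6.75
tcp_pos: [0.5579, 0.0256, 0.1869]
ee_rot: [-2.159, -2.28, 0.003]
contact_force: [-7.1, 1.3, 7.0]
opening: 0.0023
finger_force: 60.7
t 6.75 grasp [0.5575 0.0256 0.0322] tooly az 3.13 tilt 0.15 F [-7.1  1.3  7. ] open 0.0023 ff 60.7
slide mm (after-turn axes): [ 0.  -1.   1.2] turn 0.18 joints [-0.1   0.44 -0.33  0.8  -0.    1.42]
459 tray [0.6146 0.0295 0.0574] in rack [-0.0397  0.0008  0.0059] med 0.001350850060631903
```

```bash
python3 -m crank '[{"jaw":0,"slide":[0,1.5,0],"turn":0},{"jaw":0,"slide":[0,1.5,0],"turn":0},{"jaw":0,"slide":[0,0,0],"turn":0}]';python3 go.py .5565 .0256 .031 2.95
```

```text
clock: 7.15
tcp_pos: [0.5592, 0.0258, 0.1868]
ee_rot: [-2.157, -2.278, 0.008]
contact_force: [-13.3, -0.5, 13.6]
opening: 0.0023
finger_force: 61.6
t 7.15 grasp [0.5581 0.0257 0.0321] tooly az 3.13 tilt 0.40 F [-13.3  -0.5  13.6] open 0.0023 ff 61.6
slide mm (after-turn axes): [ 0.  -1.6  1.1] turn 0.18 joints [-0.1   0.45 -0.33  0.8  -0.    1.42]
```

The tray has met the stop bar: force rose to 13 N and the tool stalled. I release it and rise.

```bash
python3 -m crank '[{"jaw":0,"slide":[0,-1.5,0],"turn":0},{"jaw":30,"slide":[0,0,0],"turn":0},{"jaw":30,"slide":[0,0,0],"turn":0},{"jaw":30,"slide":[0,0,0],"turn":0},{"jaw":30,"slide":[0,0,-15],"turn":0},{"jaw":30,"slide":[0,-5,-30],"turn":0},{"jaw":50,"slide":[0,-20,-40],"turn":0},{"jaw":50,"slide":[0,-30,-40],"turn":0},{"jaw":50,"slide":[0,-30,-40],"turn":0},{"jaw":50,"slide":[0,-30,-40],"turn":0},{"jaw":50,"slide":[0,-10,-40],"turn":0},{"jaw":50,"slide":[0,0,0],"turn":0}]';python3 tray.py; python3 go.py .575 -.288 .30 -16.5
```

```text
clock: 8.35
tcp_pos: [0.4355, 0.0187, 0.4375]
ee_rot: [2.154, 2.275, 0.01]
contact_force: [-0.0, 0.0, -0.6]
opening: 0.0498
finger_force: 0.0
554 tray [0.6154 0.0299 0.0519] in rack [-0.0389  0.0012  0.0004] med 0.0012762527987307676
t 8.45 grasp [0.4365 0.0186 0.2781] tooly az 3.11 tilt 0.24 F [-0.6 -0.1 -0.5] open 0.0504 ff 0.0
slide mm (after-turn axes): [-254.7  219.9  -21.9] turn 19.61 joints [-0.14  0.03 -0.23  1.31 -0.    1.38]
```

The tray is home: x -39 mm, y +1 mm and square in the rack frame. Now to the turner.

```bash
python3 -m crank '[{"jaw":60,"slide":[0,0,-10],"turn":6.5},{"jaw":60,"slide":[0,0,-10],"turn":6.5},{"jaw":60,"slide":[0,0,-10],"turn":6.6},{"jaw":60,"slide":[-35,12,-2],"turn":0},{"jaw":60,"slide":[-35,15,0],"turn":0},{"jaw":60,"slide":[-35,15,0],"turn":0},{"jaw":60,"slide":[-35,15,0],"turn":0},{"jaw":60,"slide":[-35,15,0],"turn":0},{"jaw":60,"slide":[-35,15,0],"turn":0},{"jaw":60,"slide":[-35,15,0],"turn":0},{"jaw":60,"slide":[-10,15,0],"turn":0},{"jaw":60,"slide":[0,0,0],"turn":0}]'; python3 go.py .575 -.288 .225 -16.5
python3 - <<'E'
from h import *
D={}
for n in('wrist','side','scene'):
    im,d,W=cap(n);D[n+'i']=im;D[n]=W
    g=(W[...,2]>.19)&(W[...,2]<.247)&(W[...,0]>.53)&(W[...,0]<.63)&(W[...,1]>-.33)&(W[...,1]<-.24)
    p=W[g]
    if len(p)>5: print(n,len(p),p.min(0).round(4),p.max(0).round(4),cv2.minAreaRect(p[:,:2].astype(np.float32)))
    g=(W[...,2]>.247)&(W[...,2]<.256)&(W[...,0]>.53)&(W[...,0]<.63)&(W[...,1]>-.33)&(W[...,1]<-.24); p=W[g]
    if len(p)>5: print(' top',n,len(p),p.mean(0).round(4),cv2.minAreaRect(p[:,:2].astype(np.float32)))
np.savez('v2.npz',**D); cv2.imwrite('pics/w2.png',D['wristi'][:,:,::-1])
E
```

```text
clock: 9.65
tcp_pos: [0.4764, -0.2615, 0.4605]
ee_rot: [-2.517, -1.875, 0.002]
contact_force: [0.6, 0.1, -0.2]
opening: 0.0596
finger_force: 0.0
t 9.65 grasp [ 0.476  -0.2612  0.3058] tooly az -16.63 tilt 0.19 F [ 0.6  0.1 -0.2] open 0.0596 ff 0.0
slide mm (after-turn axes): [  2.5 102.5  80.8] turn -0.13 joints [-0.65  0.24  0.09  1.42 -0.    1.21]
wrist 1010 [ 0.5642 -0.2922  0.19  ] [ 0.588  -0.2747  0.247 ] ((0.575967013835907, -0.28374239802360535), (0.018245331943035126, 0.022029247134923935), 74.9787826538086)
 top wrist 463 [ 0.578  -0.2839  0.249 ] ((0.5783862471580505, -0.2842772603034973), (0.01652817241847515, 0.0160337146371603), 74.28809356689453)
side 78 [ 0.5648 -0.2867  0.1909] [ 0.5868 -0.2701  0.2458] ((0.5764639973640442, -0.27868106961250305), (0.016115890815854073, 0.02203650027513504), 83.56951141357422)
 top side 9 [ 0.5785 -0.2819  0.2493] ((0.5792409181594849, -0.2815498411655426), (0.019548561424016953, 0.006672801449894905), 37.95268249511719)
```

View pics/w2.png

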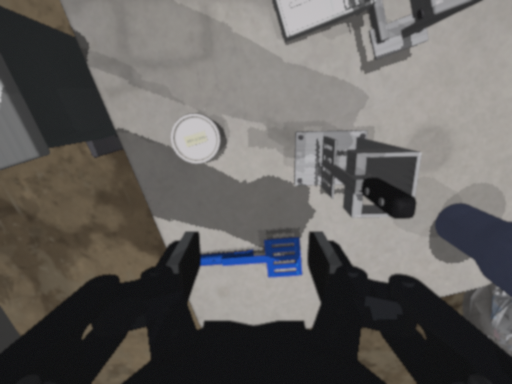

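The wrist view shows the black grip end at (390,197) with its slotted blade at (330,165); the blue decoy lies at (250,255). The grip is centred at (0.578,-0.284) and turned about -15.5°.

```bash
python3 -m crank '[{"jaw":60,"slide":[0,25,0],"turn":-0.8},{"jaw":60,"slide":[0,35,0],"turn":0},{"jaw":60,"slide":[0,35,0],"turn":0},{"jaw":60,"slide":[0,8,0],"turn":0},{"jaw":60,"slide":[0,0,0],"turn":0},{"jaw":60,"slide":[0,0,0],"turn":0}]'; python3 go.py .5783 -.284 .227 -15.6
```

```text
clock: 10.4
tcp_pos: [0.5738, -0.286, 0.4637]
ee_rot: [-2.502, -1.898, 0.001]
contact_force: [0.3, 0.2, 0.0]
opening: 0.06
finger_force: 0.0
t 10.40 grasp [ 0.5736 -0.2859  0.309 ] tooly az -15.62 tilt 0.07 F [0.3 0.2 0. ] open 0.0600 ff 0.0
slide mm (after-turn axes): [ 3.1  4.  82. ] turn -0.02 joints [-0.59  0.45  0.39  1.51 -0.    1.26]
```

```bash
python3 -m crank '[{"jaw":60,"slide":[3,4,25],"turn":0},{"jaw":60,"slide":[0,0,30],"turn":0},{"jaw":60,"slide":[0,0,20],"turn":0},{"jaw":60,"slide":[0,0,7],"turn":0},{"jaw":60,"slide":[0,0,0],"turn":0}]'; python3 go.py .5783 -.284 .227 -15.6;  python3 -m crank '[{"jaw":10,"slide":[0,0,0],"turn":0},{"jaw":10,"slide":[0,0,0],"turn":0},{"jaw":10,"slide":[0,0,0],"turn":0},{"jaw":10,"slide":[0,0,0],"turn":0},{"jaw":10,"slide":[0,0,0],"turn":0},{"jaw":10,"slide":[0,0,0],"turn":0}]' 50; python3 go.py .5783 -.284 .227 -15.6
```

```text
clock: 10.9
tcp_pos: [0.5779, -0.2847, 0.3816]
ee_rot: [-2.503, -1.897, 0.001]
contact_force: [0.2, 0.7, 1.8]
opening: 0.06
finger_force: 0.0
t 10.90 grasp [ 0.5777 -0.2846  0.2269] tooly az -15.69 tilt 0.09 F [0.2 0.7 1.8] open 0.0600 ff 0.0
slide mm (after-turn axes): [ 0.7  0.4 -0.1] turn -0.09 joints [-0.58  0.46  0.2   1.32 -0.    1.26]
clock: 11.5
tcp_pos: [0.5792, -0.2854, 0.3833]
ee_rot: [2.502, 1.896, 0.001]
contact_force: [-0.8, 0.3, 6.0]
opening: 0.0174
finger_force: 48.9
t 11.50 grasp [ 0.5795 -0.2856  0.2286] tooly az -15.68 tilt 0.14 F [-0.8  0.3  6. ] open 0.0174 ff 48.9
slide mm (after-turn axes): [ 1.3 -1.6  1.6] turn -0.08 joints [-0.58  0.46  0.21  1.32 -0.    1.26]
```

```bash
python3 -m crank '[{"jaw":10,"slide":[0,0,-5],"turn":0},{"jaw":10,"slide":[0,0,-10],"turn":0},{"jaw":10,"slide":[0,0,-12],"turn":0},{"jaw":10,"slide":[0,0,-12],"turn":0},{"jaw":10,"slide":[0,0,-10],"turn":0},{"jaw":10,"slide":[0,0,-6],"turn":0},{"jaw":10,"slide":[0,0,0],"turn":0}]' 60; python3 go.py .5783 -.284 .280 -15.6
```

```text
clock: 12.2
tcp_pos: [0.5792, -0.2854, 0.4381]
ee_rot: [2.502, 1.896, 0.001]
contact_force: [-0.6, 0.1, -1.3]
opening: 0.0173
finger_force: 58.6
t 12.20 grasp [ 0.5795 -0.2856  0.2834] tooly az -15.68 tilt 0.13 F [-0.6  0.1 -1.3] open 0.0173 ff 58.6
slide mm (after-turn axes): [ 1.2 -1.6  3.4] turn -0.08 joints [-0.58  0.45  0.33  1.45 -0.    1.26]
```

```bash
python3 -m crank '[{"jaw":10,"slide":[0,-8,-1],"turn":0},{"jaw":10,"slide":[0,-14,0],"turn":0},{"jaw":10,"slide":[0,-16,0],"turn":0},{"jaw":10,"slide":[0,-16,0],"turn":0},{"jaw":10,"slide":[0,-16,0],"turn":0},{"jaw":10,"slide":[0,-10,0],"turn":0},{"jaw":10,"slide":[0,-5,0],"turn":0},{"jaw":10,"slide":[0,0,0],"turn":0}]'; python3 go.py .55 .0134 .280 2.95
python3 - <<'E'
from h import *
im,d,W=cap('side'); s=ctrl.get_state()
R=Rn.from_rotvec(s['ee_rot']).as_matrix(); T=(W-np.array(s['tcp_pos']))@R-[0,0,ctrl.grasp_offset]
# tool frame relative to the grasp point: x left, y back, z down
g=(abs(T[...,0])<.06)&(abs(T[...,1])<.05)&(T[...,2]>.02)&(T[...,2]<.19)
p=T[g];print(len(p))
for a in np.arange(.02,.19,.015):
    q=p[(p[:,2]>=a)&(p[:,2]<a+.015)]
    if len(q):print('%.3f'%a,len(q),'x',q[:,0].min().round(4),q[:,0].max().round(4),'y',np.percentile(q[:,1],[3,50,97]).round(4))
b=p[(p[:,2]>.1)&(p[:,1]<0)]
l=cv2.fitLine(b[:,[0,1]].astype(np.float32),cv2.DIST_HUBER,0,.001,.001).ravel();print('blade yaw(deg)',np.degrees(np.arctan(l[1]/l[0])))
l=cv2.fitLine(b[:,[1,2]].astype(np.float32),cv2.DIST_HUBER,0,.001,.001).ravel();print('zmax',p[:,2].max())
u=cv2.resize(im[60:260,130:400,::-1],None,fx=2.8,fy=2.8,interpolation=cv2.INTER_CUBIC);cv2.imwrite('pics/s3.png',u)
E
```

```text
clock: 13.0
tcp_pos: [0.4967, -0.2621, 0.4378]
ee_rot: [2.504, 1.897, 0.0]
contact_force: [0.1, -0.3, -1.1]
opening: 0.0172
finger_force: 58.8
t 13.00 grasp [ 0.4967 -0.2621  0.2831] tooly az -15.70 tilt 0.01 F [ 0.1 -0.3 -1.1] open 0.0172 ff 58.8
slide mm (after-turn axes): [272.4  67.4   3.1] turn -18.65 joints [-0.63  0.28  0.08  1.37  0.    1.22]
185
0.020 21 x -0.0011 0.0142 y [-0.0102 -0.0043  0.004 ]
0.035 23 x 0.0006 0.0115 y [-0.0142 -0.0068  0.0048]
0.050 19 x 0.0007 0.0094 y [-0.0144 -0.0041  0.0065]
0.065 11 x -0.0008 0.0111 y [-0.016   0.0027  0.0081]
0.080 12 x -0.002 0.0095 y [-0.0147 -0.0117  0.0107]
0.095 8 x 0.0003 0.01 y [-0.0152 -0.0138 -0.0111]
0.110 25 x -0.0264 0.0376 y [-0.0159 -0.0145 -0.0118]
0.125 22 x -0.0293 0.0387 y [-0.0159 -0.0145 -0.0128]
0.140 23 x -0.0356 0.0411 y [-0.0164 -0.0139 -0.012 ]
0.155 20 x -0.0316 0.0379 y [-0.0156 -0.0147 -0.0131]
0.170 1 x -0.0119 -0.0119 y [-0.0123 -0.0123 -0.0123]
blade yaw(deg) -0.3554927
zmax 0.17050123192149902
```

View pics/s3.png

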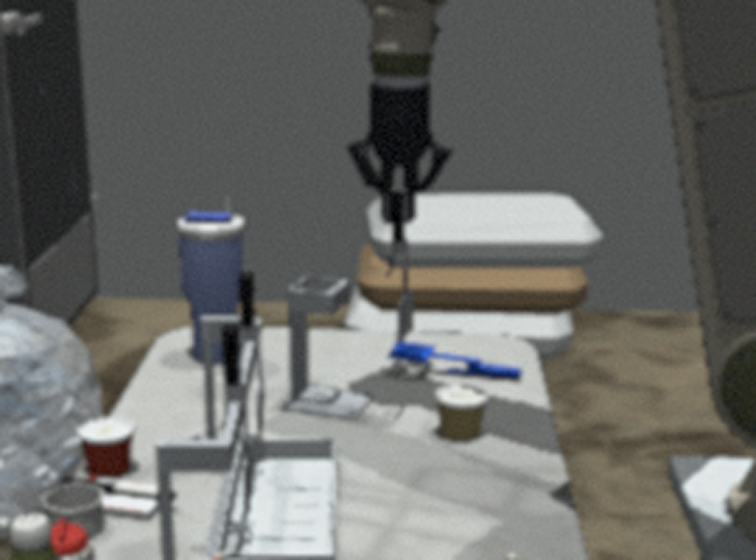

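The side crop shows the turner held upright at (400,250), clear of the stand at (320,290). Its blade is 14 mm ahead of the grasp point and square to the tool within 0.4°. I carry it to just in front of the gap.

```bash
python3 -m crank '[{"jaw":10,"slide":[0,0,-1],"turn":-4.6},{"jaw":10,"slide":[0,0,0],"turn":-4.7},{"jaw":10,"slide":[0,0,0],"turn":-4.7},{"jaw":10,"slide":[0,0,0],"turn":-4.65},{"jaw":10,"slide":[20,2,0],"turn":0},{"jaw":10,"slide":[32,3,0],"turn":0},{"jaw":10,"slide":[36,4,0],"turn":0},{"jaw":10,"slide":[36,6,0],"turn":0},{"jaw":10,"slide":[36,10,0],"turn":0},{"jaw":10,"slide":[36,10,0],"turn":0},{"jaw":10,"slide":[30,10,0],"turn":0},{"jaw":10,"slide":[0,0,0],"turn":0}]'; python3 go.py .5704 .0074 .283 2.95
```

```text
clock: 14.25
tcp_pos: [0.5315, -0.0311, 0.4385]
ee_rot: [-2.157, -2.284, -0.002]
contact_force: [0.8, -0.2, -0.8]
opening: 0.0173
finger_force: 58.8
t 14.25 grasp [ 0.5316 -0.0309  0.2838] tooly az 3.26 tilt 0.07 F [ 0.8 -0.2 -0.8] open 0.0173 ff 58.8
slide mm (after-turn axes): [36.2 40.7  0.8] turn 0.31 joints [-0.21  0.22  0.01  1.36  0.    1.3 ]
```

```bash
python3 -m crank '[{"jaw":10,"slide":[18,10,0],"turn":0.3},{"jaw":10,"slide":[18,15,0],"turn":0},{"jaw":10,"slide":[0,15,0],"turn":0},{"jaw":10,"slide":[0,0,0],"turn":0},{"jaw":10,"slide":[0,0,0],"turn":0}]'; python3 go.py .6597 .0120 .283 2.95
cat > bar.py <<'E'
from h import *
s=ctrl.get_state();R=Rn.from_rotvec(s['ee_rot']).as_matrix();gp=np.array(s['tcp_pos'])+R[:,2]*ctrl.grasp_offset
th=.0515;Q=np.array([[np.cos(th),-np.sin(th)],[np.sin(th),np.cos(th)]])
print('tool in rack-axes',(gp[:2]@Q).round(4))
for n in('wrist','scene','side'):
    im,d,W=cap(n)
    if n=='wrist':cv2.imwrite('pics/w4.png',im[:,:,::-1])
    p=W.reshape(-1,3);c=im.reshape(-1,3)
    k=np.isfinite(p).all(1);p=p[k];q=p[:,:2]@Q
    def st(nm,m):
        if m.sum()>8:
            a=q[m]; l=cv2.fitLine(a.astype(np.float32),cv2.DIST_HUBER,0,.001,.001).ravel()
            print(n,nm,m.sum(),'x\'',np.percentile(a[:,0],[2,10,50,90,98]).round(4),'y\'',np.percentile(a[:,1],[1,99]).round(4),'slope %.3f'%(l[0]/l[1]))
    z=p[:,2];in_=(abs(q[:,0]-.66)<.02)
    st('bartop',in_&(abs(z-.171)<.0035)&(((q[:,1]>-.09)&(q[:,1]<.05))|((q[:,1]>.1)&(q[:,1]<.15))|((q[:,1]<-.13)&(q[:,1]>-.16))))
    st('barfront',in_&(abs(z-.153)<.01)&(q[:,1]>-.16)&(q[:,1]<.15))
    st('scrgrip',in_&(z>.19)&(z<.256)&(abs(q[:,1]-.07)<.03))
    st('skigrip',in_&(z>.19)&(z<.256)&(abs(q[:,1]+.11)<.03))
    st('scrtop',in_&(abs(z-.25)<.003)&(abs(q[:,1]-.07)<.03))
    st('skitop',in_&(abs(z-.25)<.003)&(abs(q[:,1]+.11)<.03))
E
python3 bar.py
```

```text
clock: 14.75
tcp_pos: [0.5688, 0.0031, 0.4381]
ee_rot: [-2.169, -2.272, 0.002]
contact_force: [-1.1, -0.5, -1.8]
opening: 0.0171
finger_force: 59.1
t 14.75 grasp [0.5686 0.0031 0.2834] tooly az 2.65 tilt 0.07 F [-1.1 -0.5 -1.8] open 0.0171 ff 59.1
slide mm (after-turn axes): [ 4.2 91.4  0.4] turn -0.30 joints [-0.14  0.3   0.1   1.38 -0.    1.39]
tool in rack-axes [ 0.568  -0.0262]
wrist bartop 2254 x' [0.6514 0.652  0.6561 0.6602 0.6611] y' [-0.0874  0.1249] slope 0.001
wrist barfront 1950 x' [0.6455 0.6511 0.6516 0.6519 0.6522] y' [-0.1107  0.1299] slope 0.001
wrist scrgrip 2332 x' [0.6494 0.6505 0.6524 0.6626 0.6659] y' [0.0587 0.076 ] slope -0.267
wrist skigrip 155 x' [0.6499 0.6503 0.6515 0.6534 0.6541] y' [-0.1136 -0.1033] slope 0.437
wrist scrtop 909 x' [0.6516 0.6528 0.6585 0.6648 0.6666] y' [0.0599 0.0752] slope -1.030
scene bartop 110 x' [0.6498 0.6517 0.6563 0.6617 0.6636] y' [-0.1502  0.1479] slope -0.013
scene barfront 318 x' [0.6461 0.6496 0.6531 0.6561 0.657 ] y' [-0.1477  0.1467] slope 0.003
scene scrgrip 104 x' [0.6478 0.6508 0.6538 0.6618 0.6652] y' [0.0617 0.0781] slope 0.804
scene skigrip 27 x' [0.6478 0.6496 0.652  0.6544 0.6553] y' [-0.1172 -0.1029] slope -0.167
scene scrtop 13 x' [0.6511 0.6521 0.6565 0.6631 0.6669] y' [0.0627 0.0759] slope 2.625
side bartop 57 x' [0.652  0.6525 0.6562 0.6606 0.6615] y' [-0.0868  0.1465] slope 0.001
side barfront 70 x' [0.6461 0.6476 0.6521 0.6671 0.6685] y' [-0.1211  0.1249] slope -0.003
side scrgrip 141 x' [0.6501 0.6521 0.6594 0.6664 0.6687] y' [0.0617 0.0794] slope 110.473
side skigrip 112 x' [0.6502 0.6525 0.6589 0.6661 0.6688] y' [-0.1174 -0.0987] slope -8.135
side scrtop 15 x' [0.6527 0.6542 0.6595 0.6647 0.6655] y' [0.0603 0.0783] slope -0.120
side skitop 10 x' [0.6525 0.6528 0.6585 0.6647 0.665 ] y' [-0.1145 -0.1008] slope 1.637
```

View pics/w4.png

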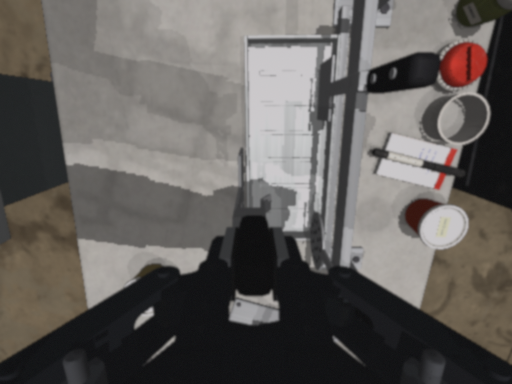

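The wrist, scene and side cameras agree on the bar's middle at x' = 0.6562 (rack axes), and the gap's middle is at y' = -0.0195. The last wrist picture shows the bar at column 345 and the scraper's grip at (400,75), with the turner held at (253,255) and clear ahead. Next I move over the bar.

```bash
python3 -m crank '[{"jaw":10,"slide":[4.7,8,0],"turn":-0.3},{"jaw":10,"slide":[0,14,0],"turn":0},{"jaw":10,"slide":[0,16,0],"turn":0},{"jaw":10,"slide":[0,16,0],"turn":0},{"jaw":10,"slide":[0,16,0],"turn":0},{"jaw":10,"slide":[0,12,0],"turn":0},{"jaw":10,"slide":[0,6,0],"turn":0},{"jaw":10,"slide":[0,3,0],"turn":0},{"jaw":10,"slide":[0,0,0],"turn":0},{"jaw":10,"slide":[0,0,0],"turn":0}]'; python3 go.py .6592 .0124 .283 2.95
python3 - <<'E'
from h import *
s=ctrl.get_state();R=Rn.from_rotvec(s['ee_rot']).as_matrix();gp=np.array(s['tcp_pos'])+R[:,2]*ctrl.grasp_offset
th=.0515;Q=np.array([[np.cos(th),-np.sin(th)],[np.sin(th),np.cos(th)]]);print(gp[:2]@Q)
for n in('side','scene'):
    im,d,W=cap(n);p=W[np.isfinite(W).all(2)];q=p[:,:2]@Q
    for a,b in((.115,.135),(.135,.17),(.175,.19),(.19,.205),(.205,.22),(.22,.238),(.24,.262)):
        m=(p[:,2]>a)&(p[:,2]<b)&(abs(q[:,0]-.657)<.03)&(abs(q[:,1]+.02)<.042)
        if m.sum()>3:print(n,a,m.sum(),'x',np.percentile(q[m,0],[3,50,97]).round(4),'y',np.percentile(q[m,1],[2,98]).round(4))
E
```

```text
clock: 15.9
tcp_pos: [0.6589, 0.013, 0.4388]
ee_rot: [-2.163, -2.278, 0.0]
contact_force: [0.2, -0.1, -1.7]
opening: 0.0171
finger_force: 59.1
t 15.90 grasp [0.6589 0.013  0.2841] tooly az 2.97 tilt 0.02 F [ 0.2 -0.1 -1.7] open 0.0171 ff 59.1
slide mm (after-turn axes): [-0.6  0.3  1.1] turn 0.02 joints [-0.1   0.48  0.38  1.47 -0.    1.42]
[ 0.65864533 -0.02095428]
side 0.115 18 x [0.6441 0.6446 0.6455] y [-0.0548  0.0152]
side 0.135 45 x [0.6442 0.6451 0.6584] y [-0.0488  0.0169]
side 0.175 5 x [0.646  0.6462 0.6465] y [-0.0157 -0.0123]
side 0.19 4 x [0.6458 0.6459 0.6462] y [-0.0173 -0.0134]
side 0.205 5 x [0.6455 0.6456 0.6458] y [-0.0175 -0.0119]
side 0.22 37 x [0.6451 0.6545 0.666 ] y [-0.0193 -0.01  ]
side 0.24 45 x [0.6454 0.6563 0.6655] y [-0.0213 -0.0062]
scene 0.115 68 x [0.6431 0.6461 0.6491] y [-0.0529  0.0145]
scene 0.135 160 x [0.6428 0.6469 0.6596] y [-0.0564  0.0207]
scene 0.175 15 x [0.6441 0.6457 0.65  ] y [-0.0274 -0.013 ]
scene 0.19 20 x [0.6431 0.6456 0.6697] y [-0.0264 -0.0129]
scene 0.205 20 x [0.6408 0.6484 0.6667] y [-0.0237 -0.0139]
scene 0.22 27 x [0.6435 0.6476 0.6687] y [-0.0262 -0.0118]
scene 0.24 37 x [0.6458 0.6516 0.6651] y [-0.0261 -0.0103]
```

The blade is centred in the gap (y' -54 to +15 mm) and the hook straddles the bar with 2–4 mm to spare. Now I lower it.

```bash
python3 -m crank '[{"jaw":10,"slide":[0,0.6,6],"turn":0},{"jaw":10,"slide":[0,0,8],"turn":0},{"jaw":10,"slide":[0,0,8],"turn":0},{"jaw":10,"slide":[0,0,8],"turn":0},{"jaw":10,"slide":[0,0,8],"turn":0},{"jaw":10,"slide":[0,0,6],"turn":0},{"jaw":10,"slide":[0,0,0],"turn":0}]'; python3 go.py .6592 .0124 .2295 2.95
```

```text
clock: 16.7
tcp_pos: [0.6596, 0.0131, 0.3932]
ee_rot: [-2.162, -2.277, 0.002]
contact_force: [-0.1, -0.1, -1.7]
opening: 0.0169
finger_force: 59.1
t 16.70 grasp [0.6593 0.0131 0.2385] tooly az 2.97 tilt 0.13 F [-0.1 -0.1 -1.7] open 0.0169 ff 59.1
slide mm (after-turn axes): [-0.7 -0.1  9. ] turn 0.02 joints [-0.1   0.49  0.28  1.36 -0.    1.42]
```

```bash
python3 -m crank '[{"jaw":10,"slide":[0,0,4],"turn":0},{"jaw":10,"slide":[0,0,3],"turn":0},{"jaw":10,"slide":[0,0,1.5],"turn":0},{"jaw":10,"slide":[0,0,1.5],"turn":0},{"jaw":10,"slide":[0,0,0],"turn":0}]'; python3 go.py .6592 .0124 .2295 2.95
```

```text
clock: 17.2
tcp_pos: [0.6598, 0.013, 0.3846]
ee_rot: [2.163, 2.278, -0.0]
contact_force: [0.4, -0.7, -2.4]
opening: 0.0172
finger_force: 59.1
t 17.20 grasp [0.6598 0.013  0.2299] tooly az 2.97 tilt 0.01 F [ 0.4 -0.7 -2.4] open 0.0172 ff 59.1
slide mm (after-turn axes): [-0.6 -0.7  0.4] turn 0.02 joints [-0.1   0.49  0.26  1.34 -0.    1.42]
```

```bash
python3 -m crank '[{"jaw":10,"slide":[0,0,1],"turn":0},{"jaw":10,"slide":[0,0,1],"turn":0},{"jaw":10,"slide":[0,0,0],"turn":0}]'; python3 go.py .6592 .0124 .2295 2.95;python3 -m crank '[{"jaw":10,"slide":[0,0,1],"turn":0},{"jaw":10,"slide":[0,0,0],"turn":0}]'; python3 go.py .6592 .0124 .2295 2.95
```

```text
clock: 17.5
tcp_pos: [0.6599, 0.013, 0.3833]
ee_rot: [2.163, 2.278, 0.001]
contact_force: [-0.5, 0.1, 2.2]
opening: 0.0173
finger_force: 59.4
t 17.50 grasp [0.66   0.013  0.2286] tooly az 2.97 tilt 0.06 F [-0.5  0.1  2.2] open 0.0173 ff 59.4
slide mm (after-turn axes): [-0.5 -0.8 -0.9] turn 0.02 joints [-0.1   0.49  0.26  1.34 -0.    1.42]
clock: 17.7
tcp_pos: [0.6597, 0.0131, 0.3833]
ee_rot: [2.162, 2.277, 0.002]
contact_force: [-1.8, 0.1, 6.9]
opening: 0.0172
finger_force: 60.2
t 17.70 grasp [0.66   0.013  0.2286] tooly az 2.98 tilt 0.10 F [-1.8  0.1  6.9] open 0.0172 ff 60.2
slide mm (after-turn axes): [-0.6 -0.8 -0.9] turn 0.03 joints [-0.1   0.49  0.26  1.34 -0.    1.42]
```

The hook is seated: contact at the same grasp height as on the stand (0.2286). I open and rise.

```bash
python3 -m crank '[{"jaw":24,"slide":[0,0,0],"turn":0},{"jaw":45,"slide":[0,0,0],"turn":0},{"jaw":45,"slide":[0,0,0],"turn":0},{"jaw":45,"slide":[0,0,0],"turn":0},{"jaw":45,"slide":[0,0,-10],"turn":0},{"jaw":45,"slide":[0,0,-25],"turn":0},{"jaw":45,"slide":[0,0,-30],"turn":0},{"jaw":45,"slide":[0,-15,-15],"turn":0},{"jaw":45,"slide":[0,-35,0],"turn":0},{"jaw":45,"slide":[0,-40,0],"turn":0},{"jaw":45,"slide":[0,-40,0],"turn":0},{"jaw":45,"slide":[0,0,0],"turn":0}]'; python3 tray.py
python3 - <<'E'
from h import *
th=.0515;Q=np.array([[np.cos(th),-np.sin(th)],[np.sin(th),np.cos(th)]])
for n in('side','scene','wrist'):
    im,d,W=cap(n)
    if n=='scene':
        u=cv2.resize(im[140:300,120:320,::-1],None,fx=3.5,fy=3.5,interpolation=cv2.INTER_CUBIC);cv2.imwrite('pics/end.png',u)
    p=W[np.isfinite(W).all(2)];q=p[:,:2]@Q
    for nm,y in(('scr',.07),('tur',-.02),('ski',-.109)):
        m=(p[:,2]>.19)&(p[:,2]<.262)&(abs(q[:,0]-.657)<.03)&(abs(q[:,1]-y)<.03)
        if m.sum()>5:
            lo=p[m,2]<.21;hi=p[m,2]>.235
            print(n,nm,m.sum(),'x',np.percentile(q[m,0],[3,97]).round(4),'y',np.percentile(q[m,1],[2,98]).round(4),'ztop',p[m,2].max().round(4))
        m=(p[:,2]>.02)&(p[:,2]<.13)&(abs(q[:,0]-.65)<.012)&(abs(q[:,1]-y)<.042)
        if m.sum()>5: print('   blade z min',p[m,2].min().round(3),'x',np.percentile(q[m,0],[3,50,97]).round(4),'y',np.percentile(q[m,1],[2,98]).round(4))
E
```

```text
clock: 18.9
tcp_pos: [0.5252, 0.0067, 0.4624]
ee_rot: [-2.161, -2.276, 0.004]
contact_force: [1.0, -0.0, -0.4]
opening: 0.0449
finger_force: 0.0
539 tray [0.6153 0.0298 0.0546] in rack [-0.039   0.0011  0.0031] med 0.001368279962393859
side scr 142 x [0.6511 0.6687] y [0.0633 0.0793] ztop 0.2518
   blade z min 0.055 x [0.6457 0.6463 0.6488] y [0.0444 0.1008]
side tur 90 x [0.6509 0.6658] y [-0.0223 -0.0074] ztop 0.2509
   blade z min 0.062 x [0.6455 0.6461 0.6486] y [-0.0481  0.0168]
side ski 80 x [0.6503 0.6686] y [-0.1169 -0.1001] ztop 0.2517
   blade z min 0.02 x [0.6396 0.6464 0.6532] y [-0.1442 -0.0746]
scene scr 105 x [0.6484 0.6654] y [0.0604 0.0772] ztop 0.2519
   blade z min 0.053 x [0.6443 0.6478 0.6507] y [0.0381 0.0991]
scene tur 99 x [0.649  0.6661] y [-0.028  -0.0101] ztop 0.2509
   blade z min 0.058 x [0.6441 0.6474 0.651 ] y [-0.0528  0.014 ]
scene ski 68 x [0.649 0.667] y [-0.1165 -0.1015] ztop 0.2505
   blade z min 0.021 x [0.6435 0.6476 0.6513] y [-0.145  -0.0773]
wrist scr 1963 x [0.6495 0.6648] y [0.0587 0.076 ] ztop 0.2516
   blade z min 0.054 x [0.6452 0.6457 0.6476] y [0.0375 0.098 ]
wrist tur 1573 x [0.6493 0.6646] y [-0.0272 -0.0111] ztop 0.2513
   blade z min 0.058 x [0.6448 0.6453 0.6476] y [-0.0533  0.0143]
wrist ski 31 x [0.65   0.6529] y [-0.1194 -0.1153] ztop 0.2486
   blade z min 0.02 x [0.6449 0.6455 0.648 ] y [-0.1435 -0.0775]
```

View pics/end.png

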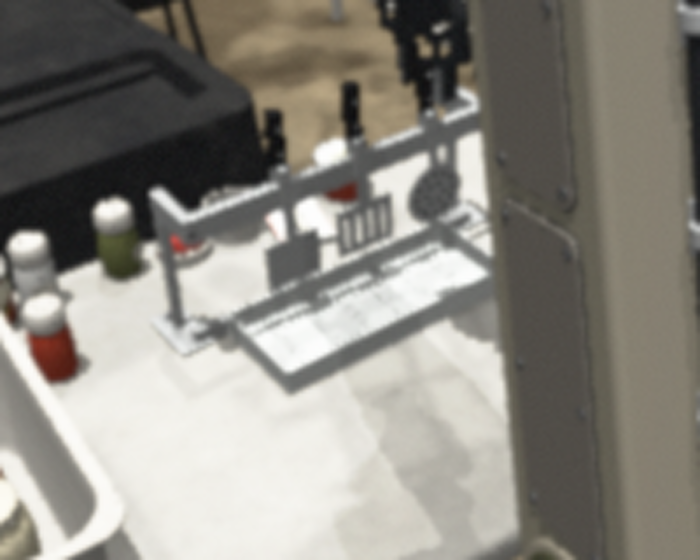

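The picture shows the turner at (362,200) hanging upright between the scraper (285,240) and the skimmer (437,180). The tray lies against the stop bar and the gripper is clear of everything. Handing in.

```bash
python3 -c "
from station import workorder
print(workorder.finish_job())"
```

```text
the job is handed in; nothing more can be done
None
```

I handed the job in at about 19 s (limit 70 s) without seeing the verdict: by my last camera check the tray is centred against the stop bar, the turner hangs upright in the gap, and the skimmer and scraper are where they were; I did not re-measure the tub and shaker.

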